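# Open the bean gate under a reverse-threaded wing nut

## Task

Open the coffee mill's bean gate: unscrew the red wing nut that locks it (it has a reverse thread, so it loosens and rises when turned clockwise seen from above), push the brass gate along its rails by its black tab until it reaches the stop at the far end from the tab and the bean inlet is uncovered, then screw the nut down again (anticlockwise) until it stops tight. Let go of everything, and leave the hopper, mug and jar where they stand.

Things in the scene. Friction and masses are not known exactly. Their poses are not given: they have to be found in the camera images.
- mill: Coffee mill, hopper off, fixed: grey housing 110 x 234 mm, black foot 150 x 250 mm, flat dark deck 130 mm above the counter. Origin: centre of its underside; z up, y along its length. Two aluminium rails along y on the deck: inner faces at x = +-31 mm, 8 mm high, y from -109 to +86 mm, closed at the -y end by a stop bar as high. Only the stud, nut and gate stand higher.
- stud (a point): Point on the vertical axis of the stud and wing nut, at the mill's x 0, y -35 mm, level with the gate's top face (135 mm above the counter). Axes as the mill's. The threaded steel stud is 12 mm thick; its top is 52 mm above the deck.
- inlet (a point): Centre of the bean inlet, a flat black disc of 28 mm diameter with a brass rim on the deck, 95 mm from the stud axis along the mill's +y. Hidden under the closed gate.
- gate: Loose brass plate, 60 x 143 x 5 mm, about 0.2 kg, flat on the deck between the rails; axes as the mill's. Two 26 mm wide pockets joined by a 16 mm slot, the stud passing through. Origin: underside, centre of the pocket nearer the tab: 40 mm from the stud axis toward the mill's +y when closed (start), on the stud axis when open; the -y end is then 0.5 mm from the stop bar.
- gate_tab (a point): Centre of the black upright tab across the gate's +y end: 44 mm along x, 6 mm thick along y, from 5 to 35 mm above the gate's underside. 72 mm from the gate's origin, so 112 mm from the stud axis when closed, 72 mm when open. Pushing it toward the mill's -y, onto the stop, opens the gate and takes about 1 to 3 N.
- wing_nut (a joint): Turn of the nut, rad: 0 = tight (lower stop), 4.6 = upper stop; grows clockwise seen from above (reverse thread), rising 2.2 mm per rad. Starts at 0 to 0.6; stays where left; cannot come off. Takes about 0.08 N m, 3 N on a wing. Its 23 mm boss sits 4 mm deep in a gate pocket, clears the gate at 1.82 rad, and enters the other pocket only with the gate within 1.5 mm of open.
- wing_tip (a point): Outer end of one of the nut's two identical opposite wings, at half its height, 42 mm from the stud axis; its x axis points outward along the wing. Red plastic, 8 mm thick, 26 mm high; when tight, 11 to 37 mm above the gate's top face; wings rise with the nut. Hub 22 mm, flange 36 mm below it (1 to 8 mm above the gate when tight).
- hopper: Clear plastic funnel-shaped bean hopper, 124 mm across, 120 mm high, standing loose beside the mill. Origin: centre of its underside. Leave alone.
- mug: White mug, 80 mm across, 95 mm high, loose. Origin: centre of its underside. Leave alone.
- jar: Jar with a wooden cap, 84 mm across, 130 mm high, loose. Origin: centre of its underside. Leave alone.
There are look-alikes about, which are no part of the job. What is meant by the gate is not pink, and is the smaller of those in its own colour.

How it is judged (in metres and radians):
On the way, in this order (a step that is already met when the one before it is completed fails the run):
1. the wing nut is unscrewed clockwise until its boss is clear of the gate (turned past 1.7 rad) (value of joint wing_nut above 1.7 rad), for 0.1 s.
2. the gate is slid open: its origin within 3 mm of the stud axis (horizontal distance between gate and stud below 0.003 m), for 0.2 s.
3. the nut is screwed down tight again (below 0.15 rad) (value of joint wing_nut below 0.15 rad), for 0.2 s.
At the end, for the whole second after the job is handed in: The gate lies flat on the deck, at rest, within 3 mm of fully open (its origin on the stud axis), and the wing nut is tight on it (within 0.15 rad of its lower stop) (value of joint wing_nut below 0.15 rad and horizontal distance between gate and stud below 0.003 m and z of gate in the frame of mill below 0.133 m and angle between gate's own z axis and vertical below 0.03 rad and linear speed of gate below 0.01 m/s); the robot touches nothing.
It fails at once if the hopper is moved more than 20 mm (distance of hopper from where it was at the start of the episode above 0.02 m).
It fails at once if the mug is moved more than 20 mm (distance of mug from where it was at the start of the episode above 0.02 m).
It fails at once if the jar is moved more than 20 mm (distance of jar from where it was at the start of the episode above 0.02 m).
It also fails if it takes over 48 s, if anything falls off the work surface, if the arm or the gripper's body presses on something with over 40 N, if the wrist force passes 120 N, or if a joint passes its speed limit or range.

## Robot

A 6-joint arm with a two-finger parallel gripper is mounted at the origin on the work surface. World frame = base frame: x ahead of the robot, y to its left, z up, the work surface at z = 0. Lengths are in mm, angles in degrees, forces in N, time in s.
With the tool pointing down it reaches from about 300 to 850 mm from the base axis. Payload 4.2 kg.
Tool frame: the origin (TCP) lies on the centre line of the jaws, within the pads' length; the fingertips stand 11 mm ahead of it and the grasp point (between the pads) lies 8 mm behind it; z points along the fingers, y is the line along which they close (so a half turn about z gives the same grasp; the last joint's range is limited). The gripper opens to 91 mm and grips with 3 to 60 N. Pads are 32 mm wide; open, the fingers measure 118 mm over their backs; the gripper's body (76 mm by 178 mm) begins 60 mm behind the grasp point.
Start: joints at [-73.51, 18.312, 89.639, -0, 72.044, -1.146], TCP at [174.207, -547.991, 224.976] pointing down, gripper open.
Joint ranges: [-177.97, 177.97], [-48.28, 115.42], [12.27, 149.76], [-77.06, 257.06], [2.81, 150.46], [-146.56, 146.56]. Speed limits (degrees/s): [147.25, 147.25, 180, 180, 180, 180].

## Interface

Orientations are given as [roll, pitch, yaw] about the fixed x, y, z axes, in that order (R = Rz(yaw) Ry(pitch) Rx(roll)).
In Python, from workcell import env, grab_frame, camera_model, models gives the robot as it stands.
- The arm moves only by the shell command python3 -m crank 'ROWS' [FORCE]. ROWS is text: rows parted by semicolons, each of 7 numbers parted by spaces: the closure, from -1 (fully open) to 1 (shut), so that 0 is half open, then the shift along the tool's x, y, z in mm, then the turn, a rotation vector about the tool's x, y, z in degrees. A call has 1 to 10 rows; each row shifts and turns the commanded pose from where the row before left it, along the tool's axes as they then stand; what a row does not reach is not made up. A row lasts 1/8 s, in which the tool goes at most 62.5 mm and 10.7 degrees, less where a joint would pass 70% of its speed; a pose out of reach is approached as far as the arm can. A call is refused whole if a number of a shift passes 62.5 or a number of a turn 10.7, either way. A call with a gripper value outside its range is refused whole. The fingers move at their own pace and stop on an object; FORCE is the grip in N (left out, the last holds). Time passes only in rows, so rows that do not move let the fingers close. It gives the time, the measured TCP pose, the force, the opening and the grip force at its end, in the units of the state.
- env.state(): the state, without advancing time (a new reading comes with each control period).
- grab_frame(name): name is "scene" or "top"; returns the picture (384x512x3 uint8, blue, green, red); there is no depth.
- camera_model(name): a dict with "K" (3x3 intrinsics, pixels), "R" (3x3) and "t" (3): a world point X has camera coordinates R X + t. Camera axes: x right, y down, z forward; pixel columns grow to the right and rows downward; lengths in mm; the calibration is good to about 2 mm. A picture is of the moment at which its call begins. camera_model takes no time and is no camera call.
- env.job_done(): hands the job in; it is judged then, once.
Trained networks look in the newest picture that a camera, given by its name, has taken for a name from the list of things; names that differ only in an ending like _2 or _b are one class to them, and where a whole thing is asked for, a point or a joint stands for the part that bears it (a point fixed in the world has none). Each returns a list of dicts, best first, with "p" (0 to 1); they miss things now and then, are a little off and sometimes report something else, mostly with a low value. They report only what shows in the picture. A call takes as long as a camera call. They do not tell look-alikes from the thing itself.
- models.search_frame(name, camera): "point" ([x, y, z] in mm, in world coordinates, good to about 4 mm: the middle of the surface that is visible of it).
The state is a dict: "time_s": time; "qpos": joint angles; "qvel": joint speeds; "effort": joint torques, N m; "ee_pos": TCP position; "ee_rot": TCP orientation; "force": force on the tool from outside, world axes, zero at the start; "torque": the same for the moment, N m; "gripper_width": finger opening in mm; "gripper_force": force on a finger pad.
Only numpy, scipy, OpenCV 4.12 (cv2) and the standard library are available. Lean on these libraries where they do the work, as an engineer would, in place of code of your own. Each camera call takes 0.05 s, during which the arm holds its last target. There are 200 camera calls.

## Working session

There is one attempt and no reset: what is moved stays moved. The work goes in short steps, Python scripts to look and compute and a shell command to move; the robot and the scene stay as the last step left them, time stands still between calls to the robot, and variables do not carry over. Pictures are saved under pics/ and viewed, at most 10 in all, crops included, and the job is handed in when it is done.

```bash
mkdir -p pics
python3 - <<'E'
from workcell import env, grab_frame, camera_model, models
import cv2, numpy as np
for c in ["scene","top"]:
    im=grab_frame(c); cv2.imwrite(f"pics/{c}0.png",im)
    for n in ["mill","gate","gate_tab","wing_nut","wing_tip","hopper","mug","jar"]:
        print(c,n,[(np.round(d["point"]).tolist(),round(d["p"],2)) for d in models.search_frame(n,c)][:4])
    m=camera_model(c); R=np.array(m["R"]);print(np.round(-R.T@np.array(m["t"])),np.round(R,2).tolist(),np.round(m["K"]).tolist())
s=env.state();print(s["time_s"],s["ee_pos"],s["ee_rot"],s["gripper_width"])
E
```

```text
scene mill [([584.0, 15.0, 108.0], 0.91), ([539.0, -4.0, 155.0], 0.19)]
scene gate [([738.0, -126.0, 5.0], 0.96), ([316.0, 198.0, 4.0], 0.84), ([531.0, 65.0, 136.0], 0.71)]
scene gate_tab [([530.0, 65.0, 136.0], 0.94), ([740.0, -121.0, 5.0], 0.67), ([311.0, 197.0, 6.0], 0.63)]
scene wing_nut [([611.0, 264.0, 97.0], 0.28)]
scene wing_tip [([541.0, -3.0, 155.0], 0.6)]
scene hopper [([698.0, 79.0, 81.0], 0.84), ([538.0, -2.0, 157.0], 0.24)]
scene mug [([604.0, -246.0, 56.0], 0.97)]
scene jar [([608.0, 262.0, 98.0], 0.66)]
[1179.  -42.  746.] [[0.14, 0.99, 0.01], [0.69, -0.09, -0.72], [-0.71, 0.11, -0.69]] [[348.0, 0.0, 255.0], [0.0, 348.0, 198.0], [0.0, 0.0, 1.0]]
top mill [([507.0, 21.0, 133.0], 0.95)]
top gate [([525.0, 61.0, 132.0], 0.76), ([309.0, 190.0, 10.0], 0.68), ([733.0, -130.0, 7.0], 0.59)]
top gate_tab [([311.0, 190.0, 5.0], 0.9), ([735.0, -121.0, 6.0], 0.65)]
top wing_nut [([524.0, 1.0, 167.0], 0.53)]
top wing_tip [([524.0, 0.0, 170.0], 0.54)]
top hopper [([745.0, 77.0, 61.0], 0.58)]
top mug [([594.0, -254.0, 45.0], 0.93)]
top jar [([570.0, 263.0, 133.0], 0.68), ([741.0, 75.0, 62.0], 0.46)]
[ 404.   73. 1078.] [[0.02, -1.0, 0.01], [-0.99, -0.02, -0.15], [0.15, -0.0, -0.99]] [[376.0, 0.0, 258.0], [0.0, 376.0, 189.0], [0.0, 0.0, 1.0]]
0.9 [ 174.20265122 -547.99603703  224.97828114] [1.79993717e+02 1.08488988e-03 1.76348536e+01] 91.18134622902183
```

View pics/scene0.png

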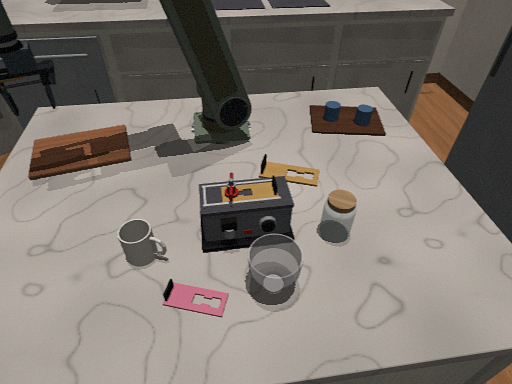

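View pics/top0.png

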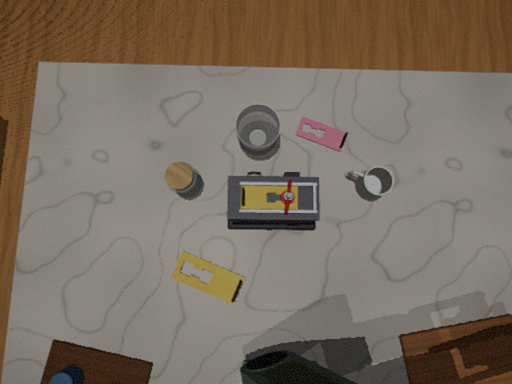

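The top view shows the mill at about (274,200), with the tab at its left end (243,197), so +y. The red nut is at (288,197) with its wings along the image's vertical. I'll take closer crops to measure it.

```bash
python3 - <<'E'
import cv2, numpy as np
t=cv2.imread("pics/top0.png")[165:240,220:325]; s=cv2.imread("pics/scene0.png")[165:255,190:300]
a=cv2.resize(t,None,fx=7,fy=7,interpolation=cv2.INTER_CUBIC)
cv2.imwrite("pics/topc.png",a)
E
cat > h.py <<'E'
from workcell import env, grab_frame, camera_model, models
import cv2, numpy as np
def ray(c,px,z):
    m=camera_model(c);R=np.array(m["R"]);t=np.array(m["t"]);K=np.array(m["K"])
    d=R.T@np.linalg.inv(K)@[px[0],px[1],1];o=-R.T@t
    return o+d*(z-o[2])/d[2]
def proj(c,X):
    m=camera_model(c);p=np.array(m["K"])@(np.array(m["R"])@np.array(X).T+np.array(m["t"])[:,None]);return (p[:2]/p[2]).T
E
```

```text
(no output)
```

View pics/topc.png

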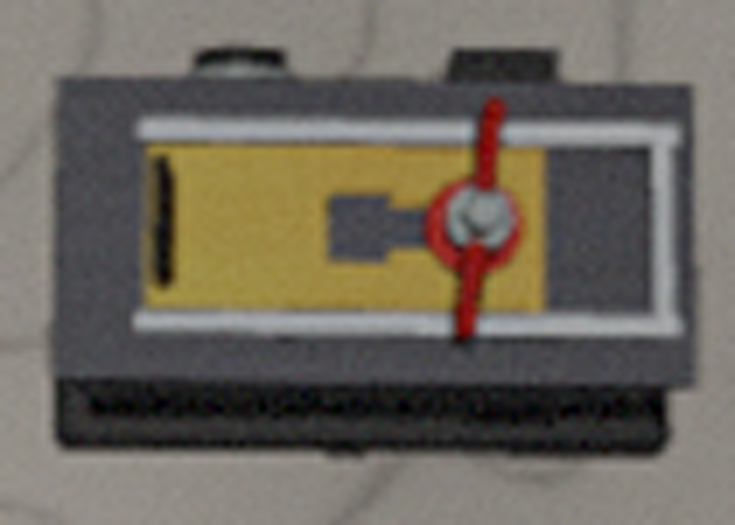

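The crop shows the gate's corners at about (147,143), (545,147), (545,312) and (143,310), the rails outside them, and the wing ends at (495,100) and (463,338). I'll fit the mill pose from these.

```bash
cat > p.py <<'E'
from h import *
f=lambda u,v:((u+.5)/7-.5+220,(v+.5)/7-.5+165)
P=lambda u,v,z:ray("top",f(u,v),z)
g=[P(*q,135) for q in [(147,143),(545,147),(545,312),(143,310)]]
d=[P(*q,130) for q in [(55,78),(692,85),(692,388),(57,380)]]
r=[P(137,143,138),P(652,147,138),P(652,313,138),P(133,312,138)]
for n,q in (("gate",g),("deck",d),("rail",r)):
    q=np.array(q);a=(q[0]+q[3]-q[1]-q[2])/2
    print(n,np.round(q.mean(0),1),"L",np.round(np.linalg.norm(a),1),"W",np.round(np.linalg.norm(q[0]-q[3]),1),np.round(np.linalg.norm(q[1]-q[2]),1),"yaw of +y",np.round(np.degrees(np.arctan2(a[1],a[0])),1))
w=[P(495,104,172),P(464,334,172)]
print(np.round(w,1),np.linalg.norm(w[0]-w[1]),np.degrees(np.arctan2(*(w[0]-w[1])[[1,0]])),(w[0]+w[1])/2)
print("stud top",P(482,212,182),"tab",P(162,220,165))
E
python3 p.py
```

```text
gate [528.6  42.2 135. ] L 144.5 W 60.8 60.1 yaw of +y 90.9
deck [528.1  31.4 130. ] L 231.0 W 110.5 111.0 yaw of +y 90.6
rail [528.4  24.8 138. ] L 186.2 W 61.3 60.3 yaw of +y 91.0
[[568.5  -8.3 172. ]
 [487.7   1.7 172. ]] 81.4626452958664 -7.015174319089514 [528.11387539  -3.28864484 172.        ]
stud top [528.92446636  -3.25039223 182.        ] tab [525.87920579 107.2266448  165.        ]
```

The stud is at about (528.5, -3.4) from three agreeing fits, with mill yaw about +0.9° and the wings at yaw -7°. My plan is to grip the hub from above, starting at yaw 173° so joint 6 has room for a clockwise sweep.

```bash
python3 -m crank '-1 41.9 -34.3 0 0 0 0;-1 41.9 -34.3 0 0 0 0;-1 41.9 -34.3 0 0 0 0;-1 41.9 -34.3 0 0 0 0;-1 41.9 -34.3 0 0 0 0;-1 41.9 -34.3 0 0 0 0;-1 41.9 -34.3 0 0 0 0;-1 41.9 -34.3 0 0 0 0;-1 41.9 -34.3 0 0 0 0;-1 41.9 -34.3 0 0 0 0'; python3 -m crank '-1 41.9 -34.3 0 0 0 0;-1 41.9 -34.3 0 0 0 0;-1 0 0 0 0 0 -10.4;-1 0 0 0 0 0 -10.4;-1 0 0 0 0 0 -10.4;-1 0 0 0 0 0 -10.4;-1 0 0 0 0 0 -10.4;-1 0 0 0 0 0 -10.4;-1 0 0 0 0 0 -10.4;-1 0 0 0 0 0 -10.4'; python3 -m crank '-1 0 0 0 0 0 -10.4;-1 0 0 0 0 0 -10.4;-1 0 0 0 0 0 -10.4;-1 0 0 0 0 0 -10.4;-1 0 0 0 0 0 -10.4;-1 0 0 0 0 0 -10.4;-1 0 0 0 0 0 -10.4;-1 0 0 0 0 0 0'; python3 -c "
from workcell import env;print(env.state())"
```

```text
time_s: 2.15
ee_pos: [470.5, -92.6, 225.2]
ee_rot: [180.0, -0.0, 17.6]
force: [0.4, -0.4, -0.3]
gripper_width: 90.9
gripper_force: 0.0
time_s: 3.4
ee_pos: [528.7, -3.4, 225.0]
ee_rot: [180.0, 0.0, 101.2]
force: [0.4, -1.3, 0.6]
gripper_width: 90.9
gripper_force: 0.0
time_s: 4.4
ee_pos: [528.7, -3.4, 225.0]
ee_rot: [-180.0, 0.0, 173.5]
force: [-0.9, -0.2, -0.8]
gripper_width: 91.4
gripper_force: 0.0
{'time_s': 4.4, 'qpos': array([-1.61382120e+00,  1.41370476e+01,  9.55994073e+01, -2.97749098e-03,
        7.02584155e+01, -8.51253071e+01]), 'qvel': array([ 0.12806319, -0.00875953,  0.01477395,  0.01847449, -0.05040034,
        2.80747953]), 'effort': array([-1.41795547e-02, -3.68791401e+01, -2.28883892e+01, -4.32384806e-02,
        7.68456236e-02, -3.78212398e-01]), 'ee_pos': array([528.67910613,  -3.40629894, 224.97678637]), 'ee_rot': array([-1.79997643e+02,  5.34920339e-03,  1.73512492e+02]), 'force': array([-0.85185368, -0.16184619, -0.82302462]), 'torque': array([ 0.11984266, -0.16758268, -0.01977388]), 'gripper_force': 0.0, 'gripper_width': 91.43593549221553}
```

```bash
python3 -m crank '-1 0 0 34 0 0 0;-1 0 0 34 0 0 0;-1 0 0 0 0 0 0;1 0 0 0 0 0 0;1 0 0 0 0 0 0;1 0 0 0 0 0 0;1 0 0 0 0 0 0;1 0 0 0 0 0 0;1 0 0 0 0 0 0' 20
```

```text
time_s: 5.52
ee_pos: [528.7, -3.4, 157.0]
ee_rot: [-180.0, 0.0, 173.6]
force: [-0.2, 0.1, 0.2]
gripper_width: 34.3
gripper_force: 0.0
```

```bash
python3 -m crank '1 0 0 0 0 0 0;1 0 0 0 0 0 0;1 0 0 0 0 0 0;1 0 0 0 0 0 0' 20
python3 - <<'E'
from h import *
im=grab_frame("scene"); cv2.imwrite("pics/s1.png",cv2.resize(im[80:250,150:350],None,fx=4,fy=3.5))
E
```

```text
time_s: 6.02
ee_pos: [528.7, -3.2, 156.9]
ee_rot: [180.0, -0.0, 173.6]
force: [0.2, 0.8, 0.5]
gripper_width: 21.2
gripper_force: 20.0
```

View pics/s1.png

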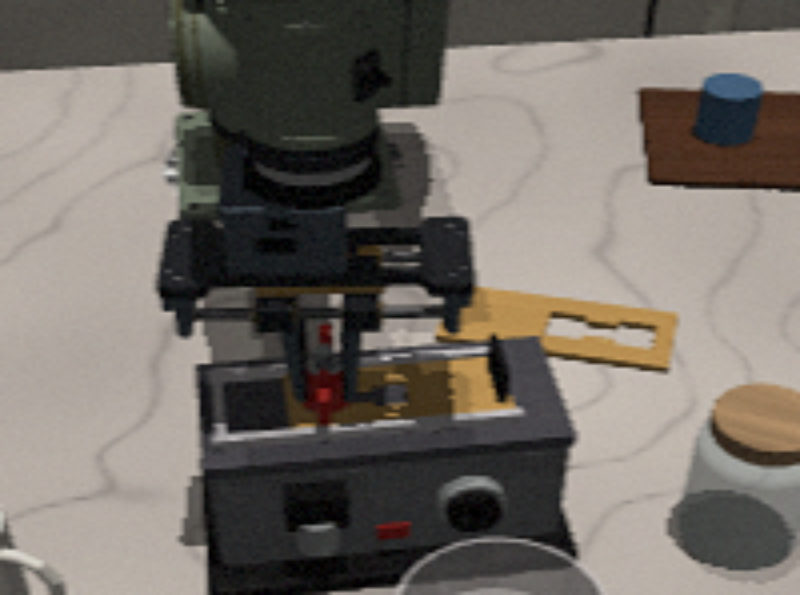

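The picture shows the fingers closed on the red hub at about (325,395), with a width of 21 mm, a 20 N grip and nothing else touched. Next I turn clockwise (+z of the tool) and rise with the thread.

```bash
python3 -m crank '1 0 0 -0.4 0 0 10;1 0 0 -0.4 0 0 10;1 0 0 -0.4 0 0 10;1 0 0 -0.4 0 0 10' 25;  python3 -c "
from workcell import env;s=env.state();print(s['torque'],s['force'])"
```

```text
time_s: 6.58
ee_pos: [529.0, -2.5, 158.5]
ee_rot: [179.9, -0.0, 133.3]
force: [1.8, 4.1, -1.6]
gripper_width: 21.3
gripper_force: 25.0
[ 0.76244166 -0.36622532  0.04986376] [ 1.81486384  4.07792294 -1.60972818]
```

```bash
python3 -m crank '1 0 0 -0.4 0 0 10;1 0 0 -0.4 0 0 10;1 0 0 -0.4 0 0 10;1 0 0 -0.4 0 0 10;1 0 0 -0.4 0 0 10;1 0 0 -0.4 0 0 10;1 0 0 -0.4 0 0 10;1 0 0 -0.4 0 0 10;1 0 0 -0.4 0 0 10;1 0 0 -0.4 0 0 10';  python3 - <<'E'
from h import *
s=env.state();print(s['torque'],s['force'])
im=grab_frame("scene"); cv2.imwrite("pics/s2.png",cv2.resize(im[140:230,180:310],None,fx=6,fy=6,interpolation=2))
E
```

```text
time_s: 7.82
ee_pos: [530.8, -2.7, 162.5]
ee_rot: [179.9, -0.3, 33.3]
force: [5.5, 2.4, -4.3]
gripper_width: 21.1
gripper_force: 25.0
[ 0.48523085 -0.98095406  0.11165762] [ 5.45835534  2.39348683 -4.28631083]
```

View pics/s2.png

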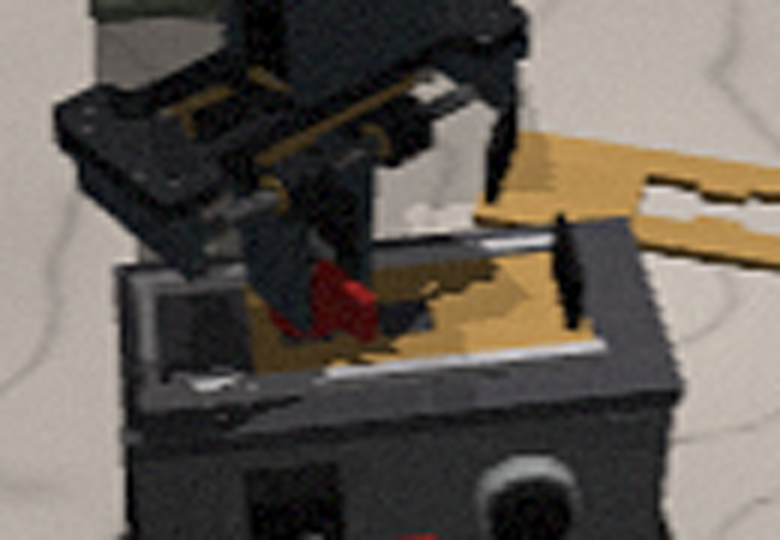

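The wing in the picture at (345,300) has turned with the gripper. I'll turn 20° more for margin, release and rise.

```bash
python3 -m crank '1 0 0 -0.4 0 0 10;1 0 0 -0.4 0 0 10;-1 0 0 0 0 0 0;-1 0 0 0 0 0 0;-1 0 0 0 0 0 0;-1 0 0 -35 0 0 0;-1 0 0 -30 0 0 0;1 -15 -60 0 0 0 0;1 -15 -60 0 0 0 0;1 0 0 0 0 0 -10.5';  python3 - <<'E'
from h import *
s=env.state();print(s['torque'],s['force'],s['ee_pos'],s['ee_rot'])
im=grab_frame("top"); cv2.imwrite("pics/t2.png",cv2.resize(im[150:240,205:325],None,fx=6,fy=6,interpolation=2))
E
```

```text
time_s: 9.12
ee_pos: [469.1, 108.9, 228.7]
ee_rot: [-180.0, 0.0, 24.7]
force: [0.2, -1.2, -0.0]
gripper_width: 44.2
gripper_force: 0.0
[-0.01864433 -0.08583559  0.00498692] [ 0.21360727 -1.20359905 -0.0353683 ] [469.10519296 108.88773206 228.66436321] [-1.79954478e+02  9.08607239e-03  2.47263136e+01]
```

View pics/t2.png

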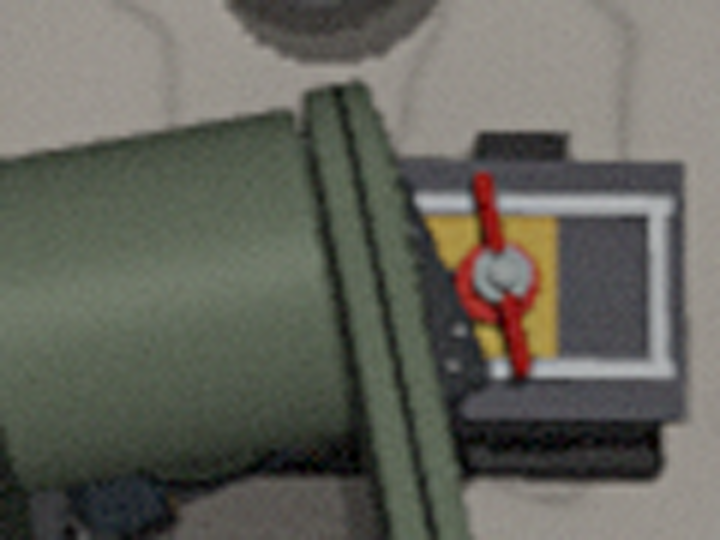

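The wings now run (484,178) to (522,370), a yaw of about 12°. That is roughly 159° or 2.78 rad clockwise as commanded, and the boss is clear. Now I go beyond the tab with closed fingers.

```bash
python3 -m crank '1 0 0 0 0 0 10.7;1 0 0 0 0 0 10.7;1 0 0 0 0 0 2.4;1 30 -15 0 0 0 0;1 28 -15 0 0 0 0;1 0 0 0 0 0 0;1 0 0 0 0 0 0;1 0 0 40 0 0 0;1 0 0 36 0 0 0;1 0 0 0 0 0 0' 20
```

```text
time_s: 10.42
ee_pos: [526.4, 135.4, 150.3]
ee_rot: [179.9, 0.4, 0.3]
force: [0.4, -0.1, 0.8]
gripper_width: 0.5
gripper_force: 0.0
```

```bash
python3 -m crank '1 0 5 -2 0 0 0;1 0 8 0 0 0 0;1 0 8 0 0 0 0;1 0 8 0 0 0 0' ; python3 -m crank '1 0 8 0 0 0 0;1 0 4 0 0 0 0;1 0 0 0 0 0 0'
```

```text
time_s: 10.92
ee_pos: [530.3, 107.8, 155.8]
ee_rot: [-179.9, -0.2, 0.3]
force: [-0.0, 4.2, 3.9]
gripper_width: 0.2
gripper_force: 2.1
time_s: 11.3
ee_pos: [529.1, 94.7, 154.0]
ee_rot: [179.9, 0.0, 0.3]
force: [1.9, 0.3, 0.3]
gripper_width: 0.4
gripper_force: 0.6
```

```bash
python3 -m crank '1 0 3 0 0 0 0;1 0 3 0 0 0 0;1 0 0 0 0 0 0' ; python3 -m crank '1 0 2 0 0 0 0;1 0 0 0 0 0 0'; python3 -m crank '1 0 1.5 0 0 0 0;1 0 0 0 0 0 0';python3 -m crank '1 0 1.5 0 0 0 0;1 0 0 0 0 0 0'
```

```text
time_s: 11.68
ee_pos: [529.0, 88.9, 153.9]
ee_rot: [179.9, 0.1, 0.3]
force: [0.0, 0.3, -0.1]
gripper_width: 0.4
gripper_force: 0.4
time_s: 11.92
ee_pos: [529.1, 87.1, 154.0]
ee_rot: [180.0, 0.0, 0.3]
force: [0.1, 0.8, 0.0]
gripper_width: 0.4
gripper_force: 0.2
time_s: 12.18
ee_pos: [529.2, 85.7, 154.2]
ee_rot: [180.0, 0.0, 0.3]
force: [-0.4, 0.8, -0.4]
gripper_width: 0.5
gripper_force: 0.2
time_s: 12.42
ee_pos: [529.3, 84.3, 154.3]
ee_rot: [180.0, 0.0, 0.3]
force: [0.5, 1.2, -0.4]
gripper_width: 0.2
gripper_force: 0.2
```

```bash
python3 -m crank '1 0 1.5 0 0 0 0;1 0 0 0 0 0 0' ; python3 -m crank '1 0 1.5 0 0 0 0;1 0 0 0 0 0 0'; python3 -m crank '1 0 1 0 0 0 0;1 0 0 0 0 0 0'
python3 - <<'E'
from h import *
im=grab_frame("scene"); cv2.imwrite("pics/s3.png",cv2.resize(im[140:230,180:310],None,fx=6,fy=6,interpolation=2))
E
```

```text
time_s: 12.68
ee_pos: [529.4, 82.9, 154.3]
ee_rot: [180.0, -0.0, 0.3]
force: [-0.2, 0.6, -0.8]
gripper_width: 0.2
gripper_force: 0.3
time_s: 12.92
ee_pos: [529.3, 81.8, 154.3]
ee_rot: [-180.0, 0.0, 0.3]
force: [-0.6, 2.7, -0.8]
gripper_width: 0.4
gripper_force: 1.5
time_s: 13.18
ee_pos: [529.3, 81.8, 154.5]
ee_rot: [-179.9, -0.0, 0.3]
force: [-0.4, 5.9, 0.2]
gripper_width: 0.5
gripper_force: 3.1
```

View pics/s3.png

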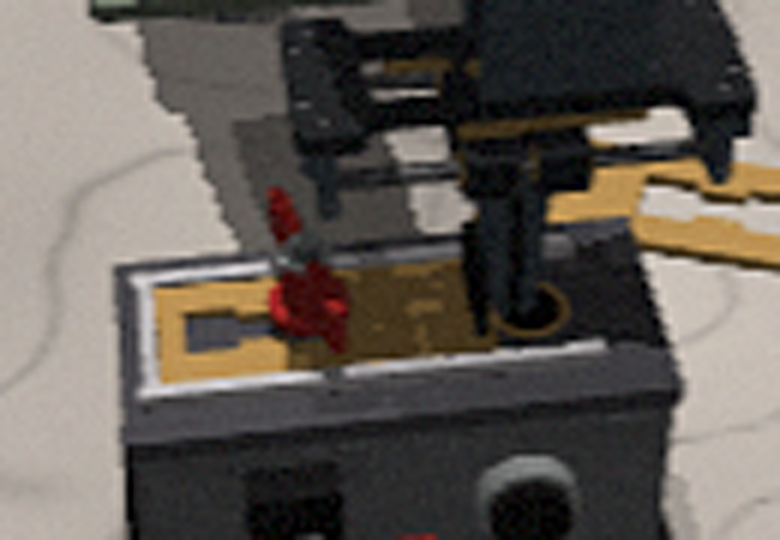

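The gate is against the stop bar: the push force jumped to 6 N with no further motion, and the inlet is uncovered at (530,308). I back off, rise and return over the nut.

```bash
python3 -m crank '1 0 -8 0 0 0 0;1 0 -8 -5 0 0 0;-1 0 0 -30 0 0 0;-1 0 0 -30 0 0 0;-1 0.3 50 0 0 0 0;-1 0.3 50 0 0 0 0;-1 0 0 0 0 0 -6.2;-1 0 0 0 0 0 -6.2;-1 0 0 0 0 0 0'
```

```text
time_s: 14.35
ee_pos: [530.6, -3.7, 219.7]
ee_rot: [180.0, -0.0, 12.7]
force: [-0.3, -0.1, -0.4]
gripper_width: 67.8
gripper_force: 0.0
```

```bash
python3 -m crank '-1 -1.5 0 0 0 0 0;-1 0 0 30 0 0 0;-1 0 0 27 0 0 0;1 0 0 0 0 0 0;1 0 0 0 0 0 0;1 0 0 0 0 0 0;1 0 0 0 0 0 0;1 0 0 0 0 0 0;1 0 0 0 0 0 0;1 0 0 0 0 0 0' 25; python3 -m crank '1 0 0 0 0 0 0;1 0 0 0 0 0 0;1 0 0 0 0 0 0'
```

```text
time_s: 15.6
ee_pos: [529.0, -3.9, 162.3]
ee_rot: [180.0, 0.0, 12.7]
force: [-0.3, -0.8, 0.9]
gripper_width: 23.8
gripper_force: 0.0
time_s: 15.98
ee_pos: [529.0, -3.6, 162.4]
ee_rot: [-180.0, 0.0, 12.7]
force: [-0.0, 1.5, 0.6]
gripper_width: 21.2
gripper_force: 25.0
```

Gripped. Turn back anticlockwise, going down with the thread.

```bash
python3 -m crank '1 0 0 0.4 0 0 -10;1 0 0 0.4 0 0 -10;1 0 0 0.4 0 0 -10;1 0 0 0.4 0 0 -10;1 0 0 0.4 0 0 -10;1 0 0 0.4 0 0 -10;1 0 0 0.4 0 0 -10;1 0 0 0.4 0 0 -10'; python3 -c "
from workcell import env;s=env.state();print(s['torque'],s['force'])"; python3 -m crank '1 0 0 0.4 0 0 -10;1 0 0 0.4 0 0 -10;1 0 0 0.4 0 0 -10;1 0 0 0.4 0 0 -10;1 0 0 0.4 0 0 -10;1 0 0 0.4 0 0 -10;1 0 0 0.4 0 0 -10';  python3 -c "
from workcell import env;s=env.state();print(s['torque'],s['force'])"
```

```text
time_s: 16.98
ee_pos: [530.0, -4.3, 159.3]
ee_rot: [179.9, 0.1, 93.1]
force: [2.0, 0.0, 0.3]
gripper_width: 21.0
gripper_force: 25.0
[-0.09545378 -0.46564445 -0.06960684] [2.00355031 0.01662965 0.31779777]
time_s: 17.85
ee_pos: [530.9, -3.6, 156.6]
ee_rot: [179.9, 0.2, 163.0]
force: [4.0, 1.8, -1.5]
gripper_width: 21.2
gripper_force: 25.0
[ 0.45367055 -0.71891185 -0.10626207] [ 3.97250747  1.82702974 -1.52271244]
```

```bash
T() { python3 -c "
from workcell import env;s=env.state();print('T',s['torque'][2])"; }; python3 -m crank '1 0 0 0.4 0 0 -8;1 0 0 0 0 0 0'; T; python3 -m crank '1 0 0 0.3 0 0 -8;1 0 0 0 0 0 0'; T; python3 -m crank '1 0 0 0.3 0 0 -8;1 0 0 0 0 0 0'; T
```

```text
time_s: 18.1
ee_pos: [530.8, -3.5, 156.3]
ee_rot: [179.9, 0.2, 170.6]
force: [4.4, 2.5, -0.9]
gripper_width: 21.2
gripper_force: 25.0
T 0.046722309643473486
time_s: 18.35
ee_pos: [530.8, -3.4, 156.0]
ee_rot: [179.9, 0.2, 178.6]
force: [5.4, 2.2, -1.7]
gripper_width: 21.1
gripper_force: 25.0
T 0.08918930701439257
time_s: 18.6
ee_pos: [530.1, -3.4, 155.8]
ee_rot: [180.0, 0.2, -173.5]
force: [3.6, 3.9, 0.5]
gripper_width: 21.2
gripper_force: 25.0
T -0.31600029363840754
```

```bash
T() { python3 -c "
from workcell import env;s=env.state();print('T',s['torque'][2])"; }; python3 -m crank '1 0 0 0 0 0 -6;1 0 0 0 0 0 0'; T; python3 -m crank '1 0 0 0 0 0 -6;1 0 0 0 0 0 0'; T;python3 -m crank '1 0 0 0 0 0 -6;1 0 0 0 0 0 0'; T
```

```text
time_s: 18.85
ee_pos: [529.0, -3.6, 155.7]
ee_rot: [180.0, 0.0, -167.5]
force: [0.9, 3.1, 4.3]
gripper_width: 21.0
gripper_force: 25.0
T -0.255338105855787
time_s: 19.1
ee_pos: [528.7, -3.8, 155.6]
ee_rot: [180.0, -0.0, -161.5]
force: [-0.2, 3.4, 4.0]
gripper_width: 21.4
gripper_force: 25.0
T -0.3281953929387497
time_s: 19.35
ee_pos: [528.8, -3.9, 155.5]
ee_rot: [180.0, -0.0, -155.5]
force: [-0.3, 1.9, 4.9]
gripper_width: 21.3
gripper_force: 26.3
T -0.5483012038325974
```

The nut is at its stop: torque went from 0.1 to 0.3-0.55 N m while the grip slipped. I release, retreat and check.

```bash
python3 -m crank '1 0 0 0 0 0 5;-1 0 0 0 0 0 0;-1 0 0 0 0 0 0;-1 0 0 0 0 0 0;-1 0 0 -30 0 0 0;-1 0 0 -50 0 0 0;-1 50 0 0 0 0 0;-1 50 0 0 0 0 0;-1 50 0 0 0 0 0;-1 0 0 0 0 0 0';  python3 - <<'E'
from h import *
s=env.state();print(s['torque'],s['force'],s['ee_pos'])
im=grab_frame("top"); cv2.imwrite("pics/t4.png",cv2.resize(im[165:240,220:325],None,fx=7,fy=7,interpolation=2))
E
```

```text
time_s: 20.6
ee_pos: [384.8, -55.1, 235.3]
ee_rot: [-180.0, -0.1, -160.4]
force: [0.9, -0.1, 0.4]
gripper_width: 91.2
gripper_force: 0.0
[ 0.10541408 -0.18133165  0.02139008] [ 0.94792707 -0.12613155  0.39567468] [384.81317686 -55.05374873 235.30306929]
```

View pics/t4.png

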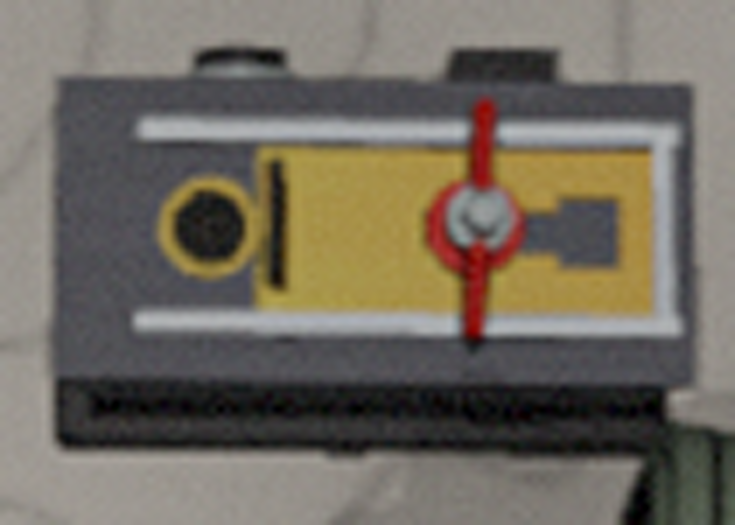

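The gate's right end is against the stop bar and the inlet is uncovered at (210,226). The wings at (484,104) to (474,336) are about 5° further anticlockwise than at the start, so the nut is seated on its stop. The arm is clear.

```bash
python3 -c "
from workcell import env;print(env.job_done())"
```

```text
the job is handed in; nothing more can be done
None
```

The job is handed in at about 21 s: nut unscrewed, gate pushed onto its stop with the bean inlet uncovered, nut screwed down until it stopped, and the arm clear; the hopper, mug and jar were never approached, and the judge returned no verdict.

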